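# Close up and wedge the boxes on a see-saw rocker

## Task

Make the load on the see-saw rocker fast before it is run: push the platform's lip down as far as it goes so that the three boxes slide together against the sprung bar at the lip end. Leave it tipped, so that their weight keeps them there, and drive the grey wedge, foot first and square to the sloping tray, into the gap at the plain end, its flat face against the end wall and its sloping face to the boxes, down until the row is squeezed tight and the sprung bar has given by a few millimetres; then let go. Do not disturb the other things on the bench.

Things in the scene. Friction and masses are not known exactly. Their poses are not given: they have to be found in the camera images.
- platform (a joint): tilt (rad) of the rocker's platform about its level hinge: 0 level, as at the start, positive with the lip end down, stops at -0.48 and +0.48 (27.5 degrees). The drive is off and stiff: the platform stays where it is left; it takes about 17 N down on the lip to move it, and about 26 N down on the high end of the tray would tip it back.
- hinge (a point): middle of the rocker's hinge line, fixed, 115 mm above the bench. Its x axis runs along the hinge, y level towards the lip end of the platform, z up. The rocker is a white box (170 along x, 190 along y, 70 high) with two brackets that carry the platform.
- tray_floor (a point): a point of the tray's floor on its middle line, moves with the platform, 22 mm square above the hinge line. z square to the floor, y along the tray to the lip end, x along the hinge. The platform is a stainless tray, 150 mm wide inside (x), side walls 30 high; its plain end wall has its inner face at y = -120, is 52 high; the sprung bar's face at the other end is at y = +117.
- lip (a point): middle of the upper face of the turned-out lip, the place to press; moves with the platform, at (0, 155, 30) mm from tray_floor in the same axes. The lip is a flat steel flange at the top of the end wall behind the sprung bar, 156 long (x), from y = 136 to 170, 4 thick, nothing below it.
- buffer (a joint): how far (m) the sprung, rubber-faced clamp bar inside the lip end of the tray is squeezed back towards the lip: 0 free, stops at 0.0065. It starts to give at about 4 N, then 1.6 N more per mm. The bar is 142 mm long (x), 34 high; the boxes' own weight hardly moves it.
- end_wall (a point): foot of the plain end wall's inner face, middle of its width, moves with the platform: (0, -120, 0) mm from tray_floor, same axes. The gap for the wedge lies between this wall (52 high) and the nearest box (42 high): 39 mm wide when the boxes are closed up against the sprung bar, open above.
- box_a_mid (a point): centre of a lidded white plastic box, 100 (x) x 66 (y) x 42 mm high, 0.13 to 0.25 kg, one of three alike standing loose in a row in the tray; this one is farthest from the lip. Its y axis lies along the tray. The boxes begin to slide at a tilt of about 0.2 to 0.3 rad.
- box_b_mid (a point): centre of a lidded white plastic box, 100 (x) x 66 (y) x 42 mm high, 0.13 to 0.25 kg, one of three alike standing loose in a row in the tray; this one is the middle one. Its y axis lies along the tray. The boxes begin to slide at a tilt of about 0.2 to 0.3 rad.
- box_c_mid (a point): centre of a lidded white plastic box, 100 (x) x 66 (y) x 42 mm high, 0.13 to 0.25 kg, one of three alike standing loose in a row in the tray; this one is nearest the lip. Its y axis lies along the tray. The boxes begin to slide at a tilt of about 0.2 to 0.3 rad.
- wedge_mid (a point): centre of the grey plastic wedge (0.17 kg), 47 mm above its foot, on which it stands; z up from the foot. Body 60 long (x), 60 high: upright flat face at y = -22, sloping face from y = +10 at the foot to +28 at 60 up. On top a grip fin 16 thick (y), 50 long (x), 60 to 95 mm above the foot, centred over this point. In the gap it touches both sides with its foot 19 mm above the floor; driven on with 12 to 20 N it squeezes the row and sticks, foot 12 to 0 mm up.
- beaker: glass beaker, 76 mm wide, 95 tall; bystander on the bench; origin at the centre of its underside
- sample_bottle: brown bottle with white cap, 48 mm wide, 115 tall; bystander on the bench; origin at the centre of its underside
- timer: flat white bench timer, 60 x 66 x 18 mm; bystander on the bench; origin at the centre of its underside
- wash_bottle: wash bottle with bent blue spout, 66 mm wide, 180 tall; bystander on the bench; origin at the centre of its underside
- tip_box: closed pipette-tip box, 80 x 120 x 62 mm; bystander on the bench; origin at the centre of its underside
- marker: marker pen, 128 mm long, 13 thick; bystander on the bench; origin at the centre of its underside
- small_beaker: small glass beaker, 52 mm wide, 60 tall; bystander on the bench; origin at the centre of its underside
- cryo_box: square white freezer box, 80 x 80 x 52 mm; bystander on the bench; origin at the centre of its underside
Not all that is in view belongs to the job. What is shaped like the part that bears wedge_mid but green or red is not meant.

How it is judged:
By the outcome, as a careful person would: the job done as asked, in the order asked, and still so for the second after the job is handed in, with the robot touching nothing.
It also fails if it takes over 64 s, if anything falls off the work surface, if the arm or the gripper's body presses on something with over 40 N, if the wrist force passes 120 N, or if a joint passes its speed limit or range.

## Robot

A 6-joint arm with a two-finger parallel gripper is mounted at the origin on the work surface. World frame = base frame: x ahead of the robot, y to its left, z up, the work surface at z = 0. Lengths are in mm, angles in rad, forces in N, time in s.
With the tool pointing down it reaches from about 350 to 975 mm from the base axis. Payload 7.1 kg.
Tool frame: the origin (TCP) lies midway between the tips of the shut fingers; the grasp point (between the pads) lies 19 mm behind it (ctrl.tcp_to_grasp is the distance from the TCP to the grasp point, in mm); z points along the fingers, y is the line along which they close (so a half turn about z gives the same grasp; the last joint's range is limited). The gripper opens to 88 mm and grips with 3 to 60 N. Pads are 20 mm wide; open, the fingers measure 115 mm over their backs; the gripper's body (75 mm by 178 mm) begins 61 mm behind the grasp point.
Start: joints at [1.128, 0.423, 1.63, -0, 1.089, -0.019], TCP at [256.985, 569.705, 222.675] pointing down, gripper open.
Joint ranges: [-3, 3], [-0.9, 2.11], [0.09, 2.58], [-1.31, 4.45], [0.11, 2.69], [-2.54, 2.54]. Speed limits (rad/s): [2.39, 2.39, 3.01, 3.14, 3.14, 3.14].

## Interface

Orientations are given as a rotation vector (axis times angle).
In Python, from workcell import get_obs, cams, ticket, boxes_of, ctrl gives the robot as it stands.
- The arm moves only by the shell command python3 -m creep 'ROWS' [OPENING]. ROWS is JSON, one flat list of numbers, 4 for each row, row after row: the shift along the world's x, y, z in m, then the turn about the world's z in rad. In form: [tx, ty, tz, spin, tx, ty, tz, spin, ...]. A call has 1 to 10 rows; each row is the pose to reach, as a shift and turn from the pose commanded when the call began; what a row does not reach only later rows make up. A row lasts 1/12 s, in which the tool goes at most 41.7 mm and 7.16 degrees, less where a joint would pass 70% of its speed; a pose out of reach is approached as far as the arm can. A call with a gripper value outside its range is refused whole. OPENING is the opening, from 0 (shut) to 1 (fully open), set as the call begins (- or left out, the last holds). The fingers move at their own pace and stop on an object; the grip force is fixed at half the most. Time passes only in rows, so rows that repeat a pose let the fingers close. It gives the time, the measured TCP pose, the force, the opening and the grip force at its end, in the units of the state.
- get_obs(): the state, without advancing time (a new reading comes with each control period).
- cams.get_image(name): name is "scene" or "top" or "wrist"; returns (picture, depth): 384x512x3 uint8, red, green, blue; 384x512 float32, mm along the optical axis (not along the pixel's ray), 0 where there is no reading.
- cams.get_calibration(name): a dict with "mtx" (3x3 intrinsics, pixels), "R" (3x3) and "t" (3): a world point X has camera coordinates R X + t; the wrist camera has in their place "mount" (4x4, takes a point from camera to tool coordinates, whose origin is the TCP and whose axes are the flange's). Camera axes: x right, y down, z forward; pixel columns grow to the right and rows downward; lengths in mm; the calibration is good to about 2 mm. A picture is of the moment at which its call begins: read the wrist's pose just before it. get_calibration takes no time and is no camera call.
- ticket.close_job(): hands the job in; it is judged then, once.
Trained networks look in the newest picture that a camera, given by its name, has taken for a name from the list of things; names that differ only in an ending like _2 or _b are one class to them, and where a whole thing is asked for, a point or a joint stands for the part that bears it (a point fixed in the world has none). Each returns a list of dicts, best first, with "score" (0 to 1); they miss things now and then, are a little off and sometimes report something else, mostly with a low value. They report only what shows in the picture. A call takes as long as a camera call. They do not tell look-alikes from the thing itself.
- boxes_of(camera, target): "centre" ([column, row] in pixels, amid what is visible of it).
The state is a dict: "t": time; "qpos": joint angles; "qvel": joint speeds; "joint_torque": joint torques, N m; "ee_pos": TCP position; "orientation": TCP orientation; "ft_force": force on the tool from outside, world axes, zero at the start; "moment": the same for the moment, N m; "width": finger opening in mm; "grasp_force": force on a finger pad.
Only numpy, scipy, OpenCV 4.12 (cv2) and the standard library are available. Lean on these libraries where they do the work, as an engineer would, in place of code of your own. Each camera call takes 0.05 s, during which the arm holds its last target. There are 200 camera calls.

## Working session

There is one attempt and no reset: what is moved stays moved. The work goes in short steps, Python scripts to look and compute and a shell command to move; the robot and the scene stay as the last step left them, time stands still between calls to the robot, and variables do not carry over. Pictures are saved under pics/ and viewed, at most 10 in all, crops included, and the job is handed in when it is done.

```bash
mkdir -p pics; ls; cat > h.py <<'E'
import numpy as np, cv2
from workcell import get_obs, cams, ticket, boxes_of, ctrl
from scipy.spatial.transform import Rotation as Rn
def shot(n):
    o=get_obs(); im,d=cams.get_image(n); c=cams.get_calibration(n); K=np.array(c['mtx'])
    if 'mount' in c:
        T=np.eye(4);T[:3,:3]=Rn.from_rotvec(o['orientation']).as_matrix();T[:3,3]=o['ee_pos'];T=T@np.array(c['mount'])
    else:
        T=np.eye(4);R=np.array(c['R']);T[:3,:3]=R.T;T[:3,3]=-R.T@np.array(c['t'])
    return im,d,K,T
def cloud(d,K,T):
    v,u=np.mgrid[:d.shape[0],:d.shape[1]]
    P=np.stack([(u-K[0,2])/K[0,0]*d,(v-K[1,2])/K[1,1]*d,d],-1)@T[:3,:3].T+T[:3,3]
    P[d<=0]=np.nan
    return P
def save(n,im): cv2.imwrite('pics/'+n+'.png',im[:,:,::-1])
E
python3 - <<'E'
from h import *
o=get_obs(); print(o)
for n in('scene','top'):
    im,d,K,T=shot(n); save(n+'0',im); P=cloud(d,K,T); np.savez(n+'0',im=im,d=d,K=K,T=T)
    print(n,T.round(2).tolist(),K.tolist())
    for w in ('wedge_mid','platform','lip','box_a_mid','hinge','tray_floor','end_wall','buffer'):
        try:
            for b in boxes_of(n,w):
                c=b['centre'];print(w,np.round(c),round(b['score'],2),P[int(c[1]),int(c[0])].round(0))
        except Exception as e: print(w,e)
E
```

```text
pics
{'t': 0.0, 'qpos': array([ 1.12800247e+00,  4.23843922e-01,  1.63067228e+00, -1.93618907e-05,
        1.08861769e+00, -1.89860616e-02]), 'qvel': array([-0.0012903 ,  0.0010158 , -0.00074639, -0.00034707, -0.00034995,
        0.00037585]), 'joint_torque': array([-1.46479902e-03, -5.44630802e+01, -2.73659492e+01,  6.42654137e-02,
        2.28922610e-02, -1.16739243e-04]), 'ee_pos': array([256.75718364, 569.21666113, 221.90674619]), 'orientation': array([-6.60660101e-01, -3.07099592e+00,  2.36262692e-03]), 'ft_force': array([ 0.48194651, -1.0173147 , -0.02210773]), 'moment': array([-0.00145272,  0.00875177,  0.02654282]), 'grasp_force': 0.0, 'width': 87.81730778404722}
scene [[-0.86, 0.4, -0.32, 906.38], [0.51, 0.69, -0.52, 582.8], [0.01, -0.61, -0.79, 1002.31], [0.0, 0.0, 0.0, 1.0]] [[347.88630318405006, 0.0, 254.7196755935286], [0.0, 347.88630318405006, 186.8557103405203], [0.0, 0.0, 1.0]]
wedge_mid [192. 162.] 0.92 [ 662. -241.   59.]
wedge_mid [251. 146.] 0.83 [ 439. -208.   59.]
wedge_mid [215. 133.] 0.77 [ 527. -321.   76.]
wedge_mid [220. 159.] 0.62 [ 573. -202.   62.]
wedge
[... 875 characters left out ...]
 0.0, 1.0]]
wedge_mid [356. 192.] 0.81 [ 506. -325.   71.]
wedge_mid [328. 215.] 0.77 [ 433. -223.   93.]
wedge_mid [333. 150.] 0.7 [ 644. -253.   94.]
wedge_mid [314. 180.] 0.51 [ 545. -184.   96.]
platform [213. 165.] 0.62 [595. 130. 136.]
lip [212. 167.] 0.65 [581. 131. 178.]
lip [385. 257.] 0.49 [ 296. -403.   63.]
box_a_mid [254. 167.] 0.93 [576.   3. 181.]
box_a_mid [124. 191.] 0.52 [527. 414. 120.]
hinge [213. 182.] 0.73 [541. 130. 138.]
hinge [225. 167.] 0.66 [579.  89. 179.]
hinge [201. 166.] 0.21 [587. 160. 181.]
tray_floor [212. 171.] 0.87 [574. 132. 145.]
end_wall [213. 166.] 0.91 [591. 130. 138.]
end_wall [253. 168.] 0.58 [577.   9. 181.]
buffer [184. 165.] 0.56 [596. 219. 157.]
```

View pics/scene0.png

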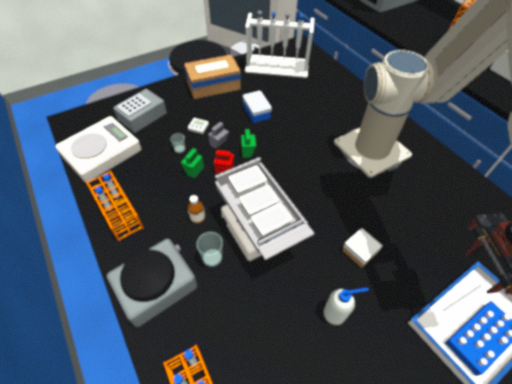

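View pics/top0.png

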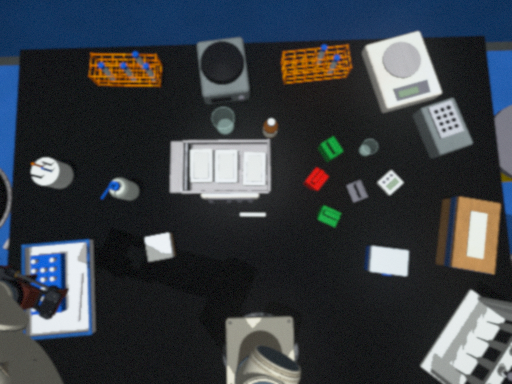

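The scene picture shows the tray in the middle, with its lip at the near-left end (≈290,240) and its plain end at (≈240,165). The grey wedge is at (218,135), and the look-alikes are red and green. In the top picture the lip is at column ≈175, the plain end at ≈268, the grey wedge at (357,190) and the marker at (253,214).

```bash
python3 - <<'E'
from h import *
Q={}
for n in('top','scene'):
    z=np.load(n+'0.npz');P=cloud(z['d'],z['K'],z['T']).reshape(-1,3);im=z['im'].reshape(-1,3).astype(int)
    m=(P[:,0]>480)&(P[:,0]<700)&(P[:,1]>-60)&(P[:,1]<290)&(P[:,2]>150)&(P[:,2]<200)
    p=P[m]; r=cv2.minAreaRect(p[:,:2].astype(np.float32)); print(n,'tray',m.sum(),r,np.percentile(p[:,2],[5,25,50,75,95]).round())
    # y profile
    for y in range(-30,260,20):
        q=p[(abs(p[:,1]-y)<10)]; 
        if len(q): print(y,len(q),q[:,0].min().round(),q[:,0].max().round(),np.median(q[:,2]).round())
    m=(P[:,0]>460)&(P[:,0]<560)&(P[:,1]>-380)&(P[:,1]<-280)&(P[:,2]>20)&(P[:,2]<110)
    p=P[m]; print('wedge',m.sum(),cv2.minAreaRect(p[:,:2].astype(np.float32)),p[:,2].max())
    q=p[p[:,2]>72]; 
    if len(q)>4: print('fin',len(q),cv2.minAreaRect(q[:,:2].astype(np.float32)),q.mean(0),np.median(q[:,2]))
    q=p[(p[:,2]>50)&(p[:,2]<70)];print('body top',len(q),q.mean(0))
E
```

```text
top tray 3728 ((585.66796875, 108.19114685058594), (299.0169372558594, 160.43362426757812), 88.41285705566406) [161. 169. 177. 180. 183.]
-30 227 502.0 661.0 180.0
-10 260 502.0 662.0 179.0
10 259 503.0 662.0 179.0
30 228 504.0 664.0 178.0
50 87 504.0 664.0 175.0
70 254 505.0 664.0 179.0
90 255 505.0 665.0 179.0
110 266 506.0 665.0 178.0
130 165 507.0 666.0 177.0
150 258 507.0 666.0 179.0
170 271 507.0 667.0 179.0
190 213 508.0 668.0 177.0
210 333 508.0 669.0 169.0
230 330 509.0 666.0 167.0
250 287 510.0 667.0 167.0
wedge 275 ((511.26861572265625, -329.0419616699219), (59.92584228515625, 50.1517333984375), 20.325185775756836) 100.1342678251142
fin 111 ((511.4359130859375, -331.0342102050781), (49.30974578857422, 17.571395874023438), 20.378076553344727) [ 510.60192793 -329.50441917   90.82148468] 93.3827925372118
body top 162 [ 508.9192623  -323.18587089   60.42549111]
scene tray 4137 ((585.1318359375, 106.33992004394531), (301.70758056640625, 163.05917358398438), 88.74139404296875) [156. 166. 174. 178. 181.]
-30 393 503.0 663.0 176.0
-10 196 502.0 663.0 177.0
10 213 503.0 664.0 177.0
30 321 504.0 664.0 175.0
50 80 503.0 665.0 173.0
70 218 504.0 665.0 178.0
90 243 505.0 666.0 178.0
110 310 505.0 666.0 176.0
130 184 505.0 667.0 175.0
150 262 506.0 667.0 178.0
170 270 505.0 667.0 178.0
190 307 507.0 669.0 175.0
210 391 507.0 669.0 168.0
230 373 509.0 666.0 166.0
250 341 511.0 666.0 166.0
wedge 278 ((512.3934326171875, -328.44482421875), (64.8600082397461, 50.37675476074219), 17.642963409423828) 96.60686858324141
fin 82 ((512.9133911132812, -331.2671203613281), (49.780029296875, 18.025981903076172), 16.755964279174805) [ 513.87794189 -327.96745613   87.31546499] 90.417052306073
body top 124 [ 515.2505737  -320.37625      58.82148142]
```

```bash
python3 -m creep '[0.041,-0.041,0.02,-0.12,0.08,-0.08,0.04,-0.24,0.11,-0.11,0.06,-0.36,0.14,-0.14,0.08,-0.36,0.17,-0.17,0.10,-0.36,0.20,-0.20,0.12,-0.36,0.23,-0.23,0.14,-0.36,0.26,-0.26,0.16,-0.36,0.28,-0.29,0.18,-0.36,0.30,-0.31,0.18,-0.36]' 0
```

```text
t: 1.73
ee_pos: [525.4, 294.5, 388.0]
orientation: [1.199, 2.902, 0.003]
ft_force: [0.1, 0.7, -0.4]
width: 24.5
grasp_force: 0.0
```

```bash
python3 -m creep '[0.01,-0.01,-0.02,-0.12,0.03,-0.02,-0.06,-0.24,0.03,-0.02,-0.1,-0.36,0.03,-0.02,-0.13,-0.48,0.03,-0.02,-0.15,-0.6,0.03,-0.02,-0.15,-0.72,0.03,-0.02,-0.15,-0.8,0.03,-0.02,-0.15,-0.8,0.03,-0.02,-0.15,-0.8]' 0
python3 - <<'E'
from h import *
im,d,K,T=shot('wrist'); P=cloud(d,K,T); save('w1',im)
o=get_obs();print(o['ee_pos'],o['qpos'],Rn.from_rotvec(o['orientation']).as_matrix().round(3).tolist())
p=P.reshape(-1,3);m=(p[:,2]>155)&(p[:,2]<172)&(p[:,1]>215)&(p[:,1]<300);q=p[m]
if m.sum()>10: print(m.sum(),cv2.minAreaRect(q[:,:2].astype(np.float32)),q.min(0),q.max(0),np.median(q[:,2]))
E
```

```text
t: 2.48
ee_pos: [554.4, 275.9, 236.1]
orientation: [2.233, 2.21, 0.0]
ft_force: [-0.2, 0.5, -1.1]
width: 0.4
grasp_force: 0.0
[554.43346778 275.91868494 236.28890849] [4.42555807e-01 3.99912267e-01 1.63193749e+00 1.17587236e-06
 1.10923909e+00 4.52822893e-01] [[0.01, 1.0, 0.0], [1.0, -0.01, 0.0], [0.0, 0.0, -1.0]]
7464 ((586.9506225585938, 235.17852783203125), (42.215946197509766, 161.16702270507812), 89.06160736083984) [506.10792033 215.00858978 161.06367213] [667.25970086 257.53919627 170.29542801] 166.896041108597
```

```bash
python3 -m creep '[0.016,-0.015,-0.03,0,0.033,-0.03,-0.06,0,0.033,-0.03,-0.062,0,0.033,-0.03,-0.062,0]' 0
python3 -m creep '[0,0,-0.006,0,0,0.001,-0.012,0,0,0.003,-0.018,0,0,0.004,-0.024,0,0,0.005,-0.03,0,0,0.006,-0.036,0,0,0.006,-0.036,0]' 0
```

```text
t: 2.87
ee_pos: [586.6, 244.9, 172.4]
orientation: [-2.235, -2.206, 0.005]
ft_force: [-0.6, -0.3, 0.4]
width: 0.4
grasp_force: 0.0
t: 3.45
ee_pos: [588.3, 253.5, 140.5]
orientation: [2.233, 2.208, 0.007]
ft_force: [-0.9, -0.1, 5.8]
width: 0.5
grasp_force: 2.8
```

```bash
python3 -m creep '[0,0,-0.006,0,0,0,-0.012,0,0,0,-0.018,0,0,0,-0.024,0,0,0,-0.03,0,0,0,-0.036,0,0,-0.001,-0.038,0]' 0
python3 -m creep '[0,0,-0.003,0,0,0,-0.005,0,0,0,-0.005,0]' 0
```

```text
t: 4.03
ee_pos: [588.6, 254.7, 103.0]
orientation: [-2.235, -2.208, -0.012]
ft_force: [-3.8, 11.6, 11.7]
width: 0.3
grasp_force: 7.6
t: 4.28
ee_pos: [588.5, 254.4, 98.1]
orientation: [2.234, 2.208, 0.011]
ft_force: [-2.7, 8.4, 8.6]
width: 0.3
grasp_force: 5.4
```

```bash
python3 -m creep '[0,0,-0.002,0,0,0,-0.003,0,0,0,-0.003,0]' 0
python3 -m creep '[0,0,-0.001,0,0,0,-0.002,0,0,0,-0.002,0]' 0
python3 -m creep '[0,0,-0.001,0,0,0,-0.001,0]' 0
```

```text
t: 4.53
ee_pos: [588.5, 254.1, 95.3]
orientation: [2.234, 2.208, 0.01]
ft_force: [-2.4, 6.2, 10.0]
width: 0.6
grasp_force: 5.8
t: 4.78
ee_pos: [588.6, 253.9, 93.4]
orientation: [2.234, 2.208, 0.01]
ft_force: [-3.5, 4.8, 11.4]
width: 0.5
grasp_force: 5.9
t: 4.95
ee_pos: [588.6, 253.8, 92.4]
orientation: [2.234, 2.208, 0.01]
ft_force: [-3.4, 5.0, 10.5]
width: 0.3
grasp_force: 5.9
```

```bash
python3 -m creep '[0,0,-0.001,0,0,0,-0.002,0,0,0,-0.002,0]' 0
python3 -m creep '[0,0,-0.001,0,0,0,-0.0015,0,0,0,-0.0015,0]' 0
python3 -m creep '[0,0,-0.001,0,0,0,-0.0015,0,0,0,-0.0015,0]' 0
python3 - <<'E'
from h import *
im,d,K,T=shot('scene'); P=cloud(d,K,T).reshape(-1,3)
m=(P[:,0]>490)&(P[:,0]<515)&(P[:,1]>-40)&(P[:,1]<220)&(P[:,2]>100)&(P[:,2]<260);q=P[m]
for y in range(0,200,20):
    s=q[abs(q[:,1]-y)<10]
    if len(s): print(y,len(s),np.percentile(s[:,2],90).round(1))
E
```

```text
t: 5.2
ee_pos: [588.5, 253.6, 90.3]
orientation: [2.234, 2.208, 0.009]
ft_force: [-3.5, 4.5, 10.5]
width: 0.6
grasp_force: 5.6
t: 5.45
ee_pos: [588.6, 253.6, 89.7]
orientation: [2.234, 2.208, 0.009]
ft_force: [-4.7, 2.6, 18.3]
width: 0.8
grasp_force: 8.5
t: 5.7
ee_pos: [588.8, 253.7, 89.4]
orientation: [2.233, 2.208, 0.01]
ft_force: [-7.3, 1.6, 26.3]
width: 0.1
grasp_force: 12.1
0 45 216.3
20 52 232.9
40 19 202.7
```

```bash
python3 -m creep '[0,0,0.04,0,0,0,0.08,0,0,0,0.12,0,0,0,0.16,0,-0.01,-0.02,0.195,0,-0.02,-0.05,0.225,0,-0.02,-0.085,0.25,0,-0.02,-0.125,0.25,0,-0.02,-0.16,0.25,0,-0.02,-0.2,0.25,0]' 0
python3 -m creep '[0,-0.04,0,0.1,-0.01,-0.08,0,0.2,-0.02,-0.12,0,0.3,-0.03,-0.16,0,0.35,-0.04,-0.2,-0.01,0.35,-0.05,-0.24,-0.02,0.35,-0.05,-0.28,-0.03,0.35,-0.05,-0.32,-0.04,0.35,-0.05,-0.35,-0.04,0.35,-0.05,-0.38,-0.04,0.35]' 1
python3 -m creep '[0,0,0,0,0,0,0,0]' 1
python3 - <<'E'
from h import *
for n in('scene','top'):
    im,d,K,T=shot(n); P=cloud(d,K,T); save(n+'2',im); np.savez(n+'2',im=im,d=d,K=K,T=T)
im,d,K,T=shot('wrist'); P=cloud(d,K,T); save('w2',im);np.savez('w2',im=im,d=d,K=K,T=T)
o=get_obs();print(o['ee_pos'],o['qpos'],Rn.from_rotvec(o['orientation']).as_matrix().round(3).tolist())
print([(np.round(b['centre']),b['score'],P[int(b['centre'][1]),int(b['centre'][0])]) for b in boxes_of('wrist','wedge_mid')])
p=P.reshape(-1,3)
m=(abs(p[:,0]-512)<50)&(abs(p[:,1]+330)<50);p=p[m]
for a,b in((75,110),(52,72),(25,52)):
    q=p[(p[:,2]>a)&(p[:,2]<b)]
    if len(q)>5: print(a,len(q),cv2.minAreaRect(q[:,:2].astype(np.float32)),q.mean(0),np.median(q[:,2]))
E
python3 -c "
import cv2,numpy as np
a=cv2.imread('pics/w2.png');b=cv2.imread('pics/scene2.png')[100:292,120:376]
cv2.imwrite('pics/m2.png',np.vstack([cv2.resize(a,(400,300)),cv2.resize(b,(400,300))]))"
```

```text
t: 6.58
ee_pos: [567.2, 50.6, 336.5]
orientation: [2.231, 2.208, 0.006]
ft_force: [0.6, -0.2, -0.9]
width: 0.4
grasp_force: 0.0
t: 7.42
ee_pos: [517.1, -330.4, 294.6]
orientation: [1.816, 2.562, 0.0]
ft_force: [0.2, 0.3, 0.4]
width: 63.7
grasp_force: 0.0
t: 7.58
ee_pos: [517.5, -329.7, 294.7]
orientation: [1.818, 2.56, 0.001]
ft_force: [0.2, 0.2, 0.6]
width: 77.2
grasp_force: 0.0
[ 517.57379529 -327.69200206  294.62805235] [-5.84023864e-01  3.32960130e-01  1.59070488e+00  3.62472937e-04
  1.21732549e+00 -9.22689138e-01] [[-0.332, 0.943, 0.001], [0.943, 0.332, -0.0], [-0.0, 0.001, -1.0]]
[(array([215.,  69.]), 0.94, array([ 438.30150379, -238.12516169,   95.12029809])), (array([252., 167.]), 0.91, array([ 508.18771909, -325.73439085,   78.18516173])), (array([386., 147.]), 0.81, array([ 644.7084239 , -251.83430186,   78.22719144])), (array([327.,  73.]), 0.78, array([ 548.40211571, -204.17705539,   92.6436125 ])), (array([335., 232.]), 0.33, array([ 660.51875529, -389.86775908,    3.00972612]))]
75 726 ((510.92559814453125, -332.8335266113281), (49.80619430541992, 16.067134857177734), 19.92258644104004) [ 510.91494298 -331.62017708   92.50872839] 94.31367140387115
52 1228 ((510.4641418457031, -331.2494201660156), (60.000885009765625, 49.048397064208984), 19.623672485351562) [ 508.90461725 -325.91343429   60.23980703] 59.96364994888626
```

View pics/m2.png

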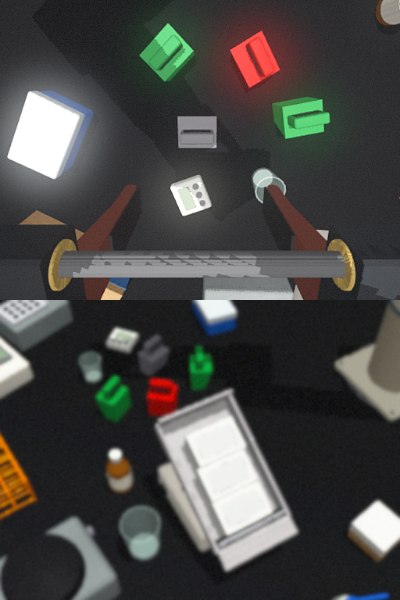

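```bash
python3 - <<'E'
from h import *
a=np.radians(19.8);R=np.array([[np.cos(a),np.sin(a)],[-np.sin(a),np.cos(a)]])
for n in('w2','top0','scene0'):
    z=np.load(n+'.npz');P=cloud(z['d'],z['K'],z['T']).reshape(-1,3)
    q=P.copy();q[:,:2]=(P[:,:2]-[511,-332])@R.T
    m=(abs(q[:,0])<45)&(abs(q[:,1])<45);q=q[m]
    f=q[q[:,2]>80];b=q[(q[:,2]>55)&(q[:,2]<65)];l=q[(q[:,2]>8)&(q[:,2]<50)]
    for k,s in(('fin',f),('body',b),('low',l)):
        if len(s)>5: print(n,k,len(s),np.percentile(s,[1,99],axis=0).round(1).tolist(),s.mean(0).round(1))
    print('cam',(z['T'][:2,3]-[511,-332])@R.T)
# tilted tray
for n in('top2','scene2'):
    z=np.load(n+'.npz');P=cloud(z['d'],z['K'],z['T']).reshape(-1,3)
    hx=np.array([585.,86.5])
    m=(abs(P[:,0]-585)<95)&(P[:,1]>-60)&(P[:,1]<290)&(P[:,2]>80);p=P[m]
    c,s=np.cos(.48),np.sin(.48); b=-.027
    d=p[:,:2]-hx; X=d[:,0]*np.cos(b)+d[:,1]*np.sin(b);Y=-d[:,0]*np.sin(b)+d[:,1]*np.cos(b);Z=p[:,2]-115
    yt=Y*c-Z*s; zt=Y*s+Z*c-22
    k=(zt>36)&(zt<47)&(abs(X)<45)
    A=np.c_[yt[k],np.ones(k.sum())];co=np.linalg.lstsq(A,zt[k],rcond=None)[0]
    print(n,'boxtop',k.sum(),np.median(zt[k]),'slope',co[0],'y range',np.percentile(yt[k],[1,99]),'X',np.percentile(X[k],[1,99]))
    k=(zt>46)&(zt<60)&(yt<-90);print('endwall top',k.sum(),np.percentile(yt[k],[5,50,95]),np.median(zt[k]),np.percentile(X[k],[2,98]))
    k=(zt>20)&(zt<36)&(yt>130);print('lip',k.sum(),np.percentile(yt[k],[1,99]),np.median(zt[k]),np.percentile(X[k],[2,98]))
    h=[int(((yt>y)&(yt<=y+5)&(zt>37)&(abs(X)<40)).sum()) for y in range(-130,130,5)];print(h)
E
```

```text
w2 fin 23419 [[-44.6, -7.0, 93.8], [43.5, 35.2, 399.2]] [-15.6  23.2 373.1]
w2 body 1188 [[-29.8, -23.4, 58.1], [29.6, 25.3, 62.0]] [ 0.1  6.4 59.9]
cam [ 7.61964376 81.88100201]
top0 fin 100 [[-23.4, -8.0, 80.2], [24.8, 8.8, 97.5]] [ 1.   1.9 92.5]
top0 body 150 [[-28.6, -22.1, 55.9], [30.4, 27.0, 64.1]] [ 0.7  9.4 60.2]
cam [ -6.32379981 365.10346458]
scene0 fin 65 [[-22.6, -8.7, 80.9], [26.0, 9.5, 96.3]] [ 3.3  2.2 90.4]
scene0 body 98 [[-27.6, -23.0, 55.5], [33.5, 27.9, 64.0]] [ 7.   9.4 59.1]
scene0 low 99 [[-28.9, -22.4, 9.1], [33.1, 23.4, 48.6]] [16.2  6.7 28.8]
cam [681.88395201 726.78426317]
top2 boxtop 1633 40.857124235475084 slope 0.0006521347862759291 y range [-125.2338611   113.45753258] X [-44.04779859  43.9817995 ]
endwall top 142 [-128.75993303 -125.92362169 -122.37902545] 52.39808036420601 [-74.47461207  74.49017697]
lip 470 [131.24691638 168.28408078] 28.847795093590076 [-76.39284057  73.88387296]
[66, 39, 0, 0, 0, 0, 0, 0, 0, 39, 35, 53, 33, 44, 39, 41, 33, 43, 34, 37, 33, 31, 42, 32, 46, 37, 38, 34, 36, 38, 36, 34, 32, 31, 29, 26, 37, 42, 33, 30, 32, 34, 32, 34, 35, 28, 30, 29, 19, 3, 3, 0]
scene2 boxtop 1923 39.53407049038118 slope 0.00010716283477728331 y range [-82.19356959 112.97356938] X [-43.99266713  43.66483975]
endwall top 125 [-127.98681284 -124.75469303 -121.63054233] 51.10390964456593 [-73.2031347   75.59133931]
lip 685 [131.7561744  168.85579217] 27.640827420891576 [-75.59351681  75.56242434]
[30, 39, 0, 0, 0, 0, 0, 0, 0, 18, 36, 35, 44, 47, 41, 42, 45, 41, 41, 44, 40, 36, 29, 37, 37, 43, 44, 44, 45, 44, 43, 45, 41, 40, 36, 32, 33, 38, 42, 46, 41, 48, 43, 43, 46, 47, 46, 42, 29, 0, 1, 0]
```

```bash
python3 -m creep '[-0.006,-0.004,-0.035,0,-0.006,-0.004,-0.07,0,-0.006,-0.004,-0.105,0,-0.006,-0.004,-0.14,0,-0.006,-0.004,-0.17,0,-0.006,-0.004,-0.19,0,-0.006,-0.004,-0.21,0,-0.006,-0.004,-0.215,0,-0.006,-0.004,-0.215,0]' 1
python3 -c "
from h import *
o=[get_obs() for _ in range(1)];print(o[0]['ee_pos'])"
```

```text
t: 8.53
ee_pos: [510.8, -331.6, 77.9]
orientation: [-1.814, -2.562, 0.0]
ft_force: [-0.6, 0.3, 0.7]
width: 87.8
grasp_force: 0.0
[ 510.80499215 -331.60682605   77.94495307]
```

```bash
python3 -m creep '[0,-0.001,-0.01,0,0,-0.001,-0.013,0,0,-0.001,-0.013,0]' 1
python3 -m creep '[0,0,0,0,0,0,0,0,0,0,0,0,0,0,0,0,0,0,0,0,0,0,0,0,0,0,0,0]' 0.4
python3 -m creep '[0,0,0.02,0,0,0,0.05,0,0,0,0.08,0,0,0,0.08,0]' 0.4
```

```text
t: 8.78
ee_pos: [511.5, -334.1, 66.3]
orientation: [1.817, 2.562, 0.0]
ft_force: [0.3, 0.5, -0.8]
width: 87.9
grasp_force: 0.0
t: 9.37
ee_pos: [511.4, -334.2, 66.1]
orientation: [1.817, 2.562, 0.0]
ft_force: [-0.6, 0.5, -0.0]
width: 49.8
grasp_force: 30.0
t: 9.7
ee_pos: [514.0, -336.0, 151.4]
orientation: [1.813, 2.556, 0.0]
ft_force: [0.7, -0.9, -0.7]
width: 49.6
grasp_force: 30.0
```

```bash
python3 -m creep '[0,0,0.04,0,0,0.01,0.08,0,0.01,0.04,0.11,-0.1,0.02,0.075,0.137,-0.2,0.03,0.11,0.137,-0.3,0.04,0.145,0.137,-0.366,0.05,0.18,0.137,-0.366,0.06,0.22,0.137,-0.366,0.068,0.25,0.137,-0.366,0.068,0.28,0.137,-0.366]' 0.4
python3 -m creep '[0,0,0,0,0,0,0,0]' 0.4
python3 - <<'E'
from h import *
im,d,K,T=shot('scene'); save('s3',im);P=cloud(d,K,T)
o=get_obs();print(o['ee_pos'],Rn.from_rotvec(o['orientation']).as_matrix().round(3).tolist())
cv2.imwrite('pics/s3c.png',cv2.resize(im[80:240,180:340,::-1],(600,600)))
E
```

```text
t: 10.53
ee_pos: [579.9, -52.1, 282.1]
orientation: [-2.252, -2.19, 0.0]
ft_force: [0.5, 0.6, -1.6]
width: 50.0
grasp_force: 30.0
t: 10.7
ee_pos: [578.9, -52.8, 282.1]
orientation: [-2.249, -2.192, 0.002]
ft_force: [-0.5, -0.7, -2.2]
width: 50.0
grasp_force: 30.0
[578.91578974 -53.85922076 282.2496245 ] [[0.027, 1.0, -0.001], [1.0, -0.027, -0.0], [-0.0, -0.001, -1.0]]
```

View pics/s3c.png

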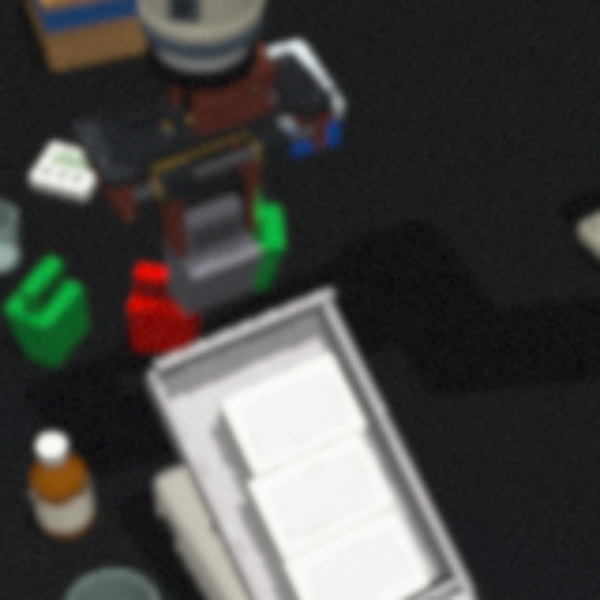

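The picture shows the wedge held at (215,260), sloping face towards the boxes. The row of boxes is closed up and the end wall is at (250,330). Next I pre-tilt the wedge in the grip against the end wall's outer top edge.

```bash
python3 -m creep '[0.003,0.016,0.0065,0,0.003,0.033,0.0065,0,0.003,0.033,0.0065,0]' 0.4
python3 -m creep '[0,0.004,0,0,0,0.008,0,0,0,0.012,0,0,0,0.016,0,0,0,0.02,0,0,0,0.02,0,0]' 0.4
```

```text
t: 11.0
ee_pos: [582.3, -20.8, 289.4]
orientation: [-2.254, -2.188, -0.001]
ft_force: [-1.0, -0.6, -1.2]
width: 49.9
grasp_force: 30.0
t: 11.5
ee_pos: [582.6, -1.6, 289.7]
orientation: [2.252, 2.188, -0.001]
ft_force: [0.9, -3.6, -0.2]
width: 49.8
grasp_force: 30.0
```

```bash
python3 -m creep '[0,0.004,0,0,0.0003,0.008,0,0,0.0005,0.012,0,0,0.0005,0.016,0,0,0.0005,0.02,0,0,0.0005,0.024,0,0,0.0005,0.028,0,0,0.0005,0.028,0,0]' 0.4
python3 - <<'E'
from h import *
print(get_obs()['ee_pos'])
for n in('scene','top'):
    im,d,K,T=shot(n); save(n+'4',im);np.savez(n+'4',im=im,d=d,K=K,T=T)
    P=cloud(d,K,T).reshape(-1,3)
    Y=P[:,1]-84.8;X=P[:,0]-585;Z=P[:,2]-115
    m=(abs(X)<29)&(Y>-115)&(Y<0)&(Z>95)&(Z<230)
    H=np.zeros((14,12),int)
    for y,z in zip(Y[m],Z[m]): H[13-int((z-95)//10) if z<235 else 0,int((y+115)//10)]+=1
    print(H)
im=cv2.imread('pics/scene4.png')[100:200,200:300];cv2.imwrite('pics/s4c.png',cv2.resize(im,(600,600),interpolation=cv2.INTER_CUBIC))
E
```

```text
t: 12.17
ee_pos: [582.8, 26.7, 289.7]
orientation: [2.252, 2.189, -0.001]
ft_force: [0.3, -3.5, 0.4]
width: 49.8
grasp_force: 30.0
[582.82797684  26.65935883 289.72489425]
[[ 0  0  0  0  0  3  5  0  0  0  0  0]
 [ 0  0  0  0  2  5 10  0  0  0  0  0]
 [ 0  0  0  0  2  3 13  0  0  0  0  0]
 [ 0  0  0  0  8 65 30  0  0  0  0  0]
 [ 0  0  0  0  0 14 16  0  0  0  0  0]
 [ 0  0 17  0  0 18 10  1  0  0  0  0]
 [ 0  0  3  5  5 36  2  0  0  0  0  0]
 [ 0  2  5  2  5 37 61  0  0  0  0  0]
 [ 0  2  4  5  2  5  1  0  0  0  0  0]
 [ 1  4  3  3  4  0  0  0  0  0  0  0]
 [ 3  4  2  4  2  0  0  0  0  0  0  0]
 [ 1  3  3  7 16  0  0  0  0  0  0  0]
 [ 0  0  1  9  0  0  0  0  0  0  0  0]
 [ 0  0  4  8  0  0  0  0  0  0  0  0]]
[[ 0  0  0  0  0  0  0  0  0  0  0  0]
 [ 0  0  0  0  0  0  0  0  0  0  0  0]
 [ 0  0  0  0  0  0  0  0  0  0  0  0]
 [ 0  0  0  0  0  0  0  0  0  0  0  0]
 [ 0  0  0  0  0  0  0  0  0  0  0  0]
 [ 0  0 19  0  0  0  0  0  0  0  0  0]
 [ 0 14 12  0  0  0  0  0  0  0  0  0]
 [ 0 34  0  0  0  0  0  0  0  0  0  0]
 [ 0 19  0  0  0  0  0  0  0  0  0  0]
 [26  0  0  0  0  0  0  0  0  0  0  0]
 [26  0  0  0  0  0  0  0  0  0  0  0]
 [ 1  0  0  0  0  0  0  0  0  0  0  0]
 [ 0  0  0  0  0  0  0  0  0  0  0  0]
 [ 0  0  0  0  0  0  0  0  0  0  0  0]]
```

View pics/s4c.png

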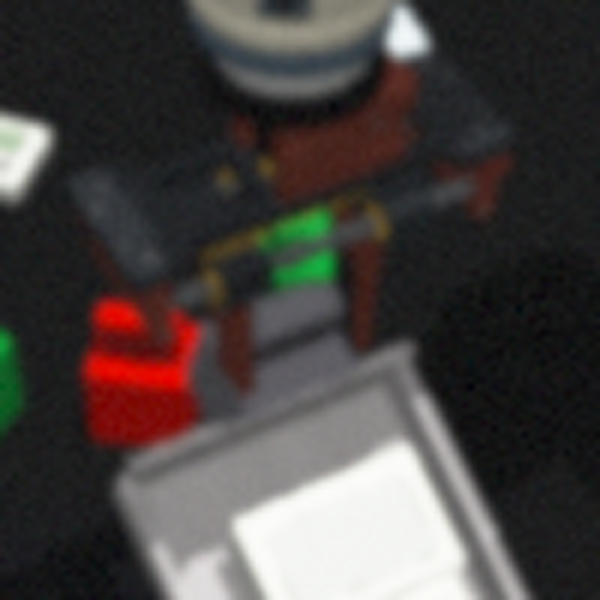

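```bash
cat > ang.py <<'E'
from h import *
import sys
def run(n):
    im,d,K,T=shot(n); P=cloud(d,K,T).reshape(-1,3); o=get_obs()
    Y=P[:,1]-o['ee_pos'][1];X=P[:,0]-o['ee_pos'][0];Z=P[:,2]-o['ee_pos'][2]
    m=(abs(X)<27)&(Y>-75)&(Y<-12)&(Z>-75)&(Z<5)
    p=np.c_[Y[m],Z[m]]
    for _ in range(5):
        vx,vy,x0,y0=cv2.fitLine(p.astype(np.float32),cv2.DIST_HUBER,0,.01,.01).ravel()
        r=abs((p[:,0]-x0)*vy-(p[:,1]-y0)*vx); p=p[r<max(2.5,2*np.median(r))]
    if vy<0: vx,vy=-vx,-vy
    th=np.arctan2(vx,vy)
    # perpendicular distance from grasp pt (0,19) to face
    print(n,o['ee_pos'].round(1),'face angle',th.round(3),'n',len(p),'dist G-face',((0-x0)*vy-(19-y0)*vx).round(1),'Z range',p[:,1].min().round(),p[:,1].max().round())
for n in sys.argv[1:]: run(n)
E
python3 -m creep '[0,0,0.01,0,0,0,0.03,0,0,0,0.04,0,0,0,0.04,0]' 0.4
python3 ang.py top
```

```text
t: 12.6
ee_pos: [584.2, 27.3, 332.5]
orientation: [2.252, 2.187, 0.007]
ft_force: [-0.3, 0.1, -0.9]
width: 49.9
grasp_force: 30.0
top [583.5  27.2 331. ] face angle 0.368 n 158 dist G-face 26.4 Z range -49.0 5.0
```

```bash
cat > prof.py <<'E'
from h import *
import sys
o=get_obs();P=[]
for _ in range(3):
    im,d,K,T=shot('top'); P.append(cloud(d,K,T).reshape(-1,3))
P=np.vstack(P);Q=P-o['ee_pos']
m=(abs(Q[:,0])<22)&(Q[:,1]>-80)&(Q[:,1]<30)&(Q[:,2]>-60)&(Q[:,2]<45);Q=Q[m]
r=[]
for z in range(-58,45,4):
    s=Q[abs(Q[:,2]-z)<=2]
    if len(s)>5: r.append((z,len(s),*np.percentile(s[:,1],[10,50,90]).round(1)))
print(o['ee_pos'].round(1));print(*r,sep='\n')
E
python3 prof.py
```

```text
[583.5  27.2 331. ]
(-50, 18, np.float64(-53.8), np.float64(-53.3), np.float64(-52.8))
(-46, 29, np.float64(-53.9), np.float64(-53.4), np.float64(-52.7))
(-42, 22, np.float64(-51.1), np.float64(-50.6), np.float64(-50.0))
(-38, 29, np.float64(-50.8), np.float64(-50.1), np.float64(-49.4))
(-34, 31, np.float64(-48.2), np.float64(-47.7), np.float64(-47.1))
(-30, 16, np.float64(-48.0), np.float64(-47.4), np.float64(-47.0))
(-26, 32, np.float64(-45.2), np.float64(-44.8), np.float64(-44.2))
(-22, 22, np.float64(-45.0), np.float64(-44.3), np.float64(-42.0))
(-18, 36, np.float64(-42.5), np.float64(-41.9), np.float64(-41.5))
(-14, 28, np.float64(-41.4), np.float64(-39.6), np.float64(-38.8))
(-10, 26, np.float64(-39.8), np.float64(-39.2), np.float64(-38.8))
(-6, 29, np.float64(-37.1), np.float64(-36.7), np.float64(-36.2))
(-2, 27, np.float64(-37.1), np.float64(-36.5), np.float64(-34.2))
(2, 42, np.float64(-34.5), np.float64(-34.0), np.float64(-33.4))
(6, 7, np.float64(-34.5), np.float64(-33.7), np.float64(-33.4))
```

```bash
python3 -m creep '[0,-0.02,0,0,0,-0.02,-0.02,0,0,-0.02,-0.042,0,0,-0.015,-0.042,0,0,-0.009,-0.042,0,0,-0.003,-0.042,0,0,0.003,-0.042,0,0,0.009,-0.042,0,0,0.009,-0.042,0]' 0.4
python3 -m creep '[0,0,0.01,0,0,0,0.03,0,0,0,0.04,0,0,0,0.04,0]' 0.4
python3 prof.py
```

```text
t: 13.55
ee_pos: [583.6, 36.7, 289.0]
orientation: [2.25, 2.189, 0.002]
ft_force: [-0.5, -3.0, 3.5]
width: 49.7
grasp_force: 30.0
t: 13.88
ee_pos: [584.3, 36.3, 330.9]
orientation: [2.251, 2.187, 0.007]
ft_force: [0.5, 0.5, -0.6]
width: 49.9
grasp_force: 30.0
[584.3  36.3 330.9]
(-30, 13, np.float64(-54.0), np.float64(-53.8), np.float64(-53.4))
(-26, 28, np.float64(-53.9), np.float64(-53.2), np.float64(-50.9))
(-22, 34, np.float64(-51.7), np.float64(-51.2), np.float64(-49.4))
(-18, 37, np.float64(-50.7), np.float64(-48.6), np.float64(-48.0))
(-14, 40, np.float64(-48.7), np.float64(-46.1), np.float64(-45.4))
(-10, 44, np.float64(-46.3), np.float64(-45.4), np.float64(-42.7))
(-6, 35, np.float64(-43.6), np.float64(-43.1), np.float64(-41.8))
(-2, 45, np.float64(-41.1), np.float64(-40.7), np.float64(-40.0))
(2, 83, np.float64(-38.5), np.float64(-35.6), np.float64(-32.6))
(6, 75, np.float64(-38.0), np.float64(-35.4), np.float64(-32.8))
```

```bash
python3 - <<'E'
from h import *
im,d,K,T=shot('top');im2,_,K2,T2=shot('scene')
a=cv2.resize(im[130:210,215:295],(400,400),interpolation=cv2.INTER_CUBIC);b=cv2.resize(im2[90:190,190:290],(400,400),interpolation=cv2.INTER_CUBIC)
save('m5',np.hstack([a,b]))
P=cloud(d,K,T);
for r in range(150,182,3): print(r,[(int(P[r,c,1]),int(P[r,c,2])) if np.isfinite(P[r,c,0]) else None for c in range(240,266,2)])
E
```

```text
150 [(31, 531), (28, 531), (24, 528), (20, 504), (16, 501), (12, 498), (8, 497), (3, 333), (-1, 332), (-7, 323), (-12, 311), (-8, 624), (-9, 696)]
153 [(33, 502), (29, 499), (25, 496), (20, 496), (16, 498), (12, 496), (8, 496), (3, 332), (-1, 332), (-6, 322), (-12, 312), (-8, 615), (-9, 690)]
156 [(33, 490), (29, 490), (25, 488), (21, 489), (17, 491), (12, 491), (8, 430), (3, 332), (-1, 332), (-6, 321), (-12, 312), (-17, 298), (-9, 681)]
159 [(34, 458), (30, 459), (26, 458), (21, 460), (17, 461), (13, 431), (8, 433), (3, 333), (-1, 331), (-6, 322), (-11, 311), (-17, 300), (-9, 676)]
162 [(35, 450), (30, 451), (26, 449), (22, 449), (17, 449), (13, 432), (9, 430), (3, 332), (-1, 332), (-6, 321), (-11, 311), (-17, 298), (-9, 667)]
165 [(36, 429), (31, 430), (27, 429), (22, 447), (18, 448), (13, 431), (9, 433), (4, 331), (0, 330), (-6, 320), (-11, 309), (-16, 301), (-9, 659)]
168 [(37, 408), (32, 408), (27, 407), (22, 449), (18, 448), (13, 424), (9, 714), (6, 714), (3, 716), (0, 714), (-1, 713), (-4, 711), (-9, 650)]
171 [(26, 718), (23, 717), (20, 717), (17, 718), (15, 716), (12, 716), (9, 714), (6, 715), (3, 717), (1, 715), (-1, 714), (-4, 713), (-7, 711)]
174 [(26, 721), (23, 720), (20, 720), (18, 719), (15, 720), (12, 719), (9, 718), (6, 716), (4, 717), (1, 716), (-1, 713), (-4, 712), (-7, 709)]
177 [(26, 723), (23, 725), (20, 725), (18, 721), (15, 719), (12, 720), (9, 718), (6, 719), (4, 718), (1, 716), (-1, 714), (-4, 711), (-7, 710)]
180 [(26, 725), (23, 724), (20, 724), (18, 724), (15, 722), (12, 721), (9, 720), (7, 719), (4, 717), (1, 715), (-1, 712), (-4, 710), (-7, 709)]
```

View pics/m5.png

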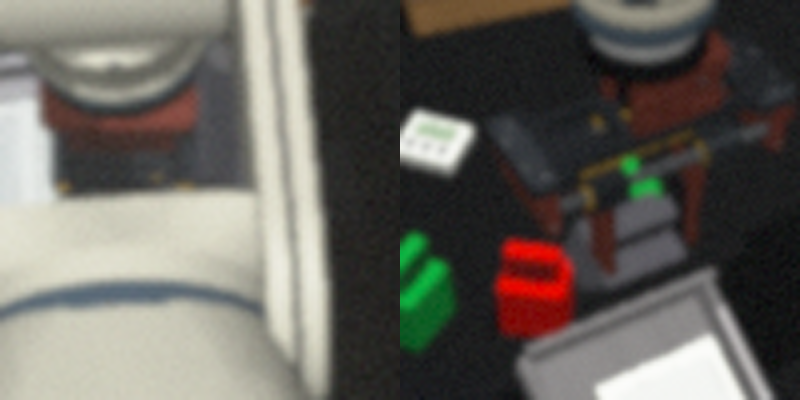

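```bash
cat > prof2.py <<'E'
from h import *
import sys
o=get_obs();P=[]
for _ in range(3):
    im,d,K,T=shot('scene'); P.append(cloud(d,K,T).reshape(-1,3))
P=np.vstack(P);G=o['ee_pos']+[0,0,19];Q=P-G
m=(abs(Q[:,0]+0)<20)&(abs(Q[:,1])<80)&(Q[:,2]>-100)&(Q[:,2]<45);Q=Q[m]
print(o['ee_pos'].round(1))
H=np.zeros((30,24),int)
for y,z in zip(Q[:,1],Q[:,2]):
    i=int((40-z)//5);j=int((y+70)//5)
    if 0<=i<30 and 0<=j<24:H[i,j]+=1
print('cols Y from -70 step 5; rows Z from 40 down 5')
for i in range(28): print('%4d'%(37-5*i),' '.join('%3d'%h for h in H[i]))
E
python3 prof2.py
```

```text
[582.2  35.8 326.5]
cols Y from -70 step 5; rows Z from 40 down 5
  37   0   0   0   0   0   0   0   0   0   0   0   0   0   0   0   0   0   0   0   0   0   0   0   0
  32   0   0   0   0   0   0   0   0   0   0   0   0   0   0   0   0   0   0   0   0   0   0   0   0
  27   0   0   0   0   0   0   0   0   0   0   0   0   0   0   0   0   0   0   0   0   0   0   0   0
  22   0   0   0   0   0   0   0   0   0   0   0   0   0   0   0   0   0   0   0   0   0   0   0   0
  17   0   0   0   0   0   0   0   0   0   0   0   0   0   0   0   0   0   0   0   0   0   0   0   0
  12   0   0   0   0   0   0   0   0   0   0   0   0  31  14   0   0   0   0   0   0   0   0   0   0
   7   0   0   0   0   0   0   0   0   0   0   0   4  28  66  56   2   0   0   0   0   0   0   0   0
   2   0   0   0   0   0   0   0   0   0   0   0   0   0   8  49   1   0   0   0   0   0   0   0   0
  -3   0   0   0   0   0   0   0   0   0   0   0   0   0   1  30   0   0   0   0   0   0   0   0   0
  -8   0   0   0   0   0   0   0   0   0   0   0   0   0  18   2   0   0   0   0   0   0   0   0   0
 -13   0   0   0   0   0
[... 1093 characters left out ...]
 0   0   0   0   0   0   0   0   0   0   0   0   0   0   0   0   0   0   0   0   0   0   0   0
 -73   0   0   0   0   0   0   0   0   0   0   0   0   0   0   0   0   0   0   0   0   0   0   0   0
 -78   0   0   0   0   0   0   0   0   0   0   0   0   0   0   0   0   0   0   0   0   0   0   0   0
 -83   0   0   0   0   0   0   0   0   0   0   0   0   0   0   0   0   0   0   0   0   0   0   0   0
 -88   0   0   0   0   0   0   0   0   0   0   0   0   0   0   0   0   0   0   0   0   0   0   0   0
 -93   0   0   0   0   0   0   0   0   0   0   0   0   0   0   0   0   0   0   0   0   0   0   0   0
 -98   0   0   0   0   0   0   0   0   0   0   0   0   0   0   0   0   0   0   0   0   0   0   0   0
```

```bash
python3 -m creep '[0.001,0.02,0.002,0,0.001,0.045,0.002,0,0.002,0.065,0.002,0,0.002,0.065,0.002,0,0.002,0.065,0.002,0]' 0.4
cat > tray.py <<'E'
from h import *
import sys
hx=np.array([585.,84.8]);b=-.027;c,s=np.cos(.48),np.sin(.48)
o=get_obs();print(o['ee_pos'].round(1),o['ft_force'].round(1))
def tray(P):
    d=P[:,:2]-hx; X=d[:,0]*np.cos(b)+d[:,1]*np.sin(b);Y=-d[:,0]*np.sin(b)+d[:,1]*np.cos(b);Z=P[:,2]-115
    return np.c_[X,Y*c-Z*s,Y*s+Z*c-22]
g=tray(np.array([o['ee_pos']+[0,0,19]]))[0];print('G tray',g.round(1))
def hist(n,k=2):
    P=[]
    for _ in range(k):
        im,d,K,T=shot(n);P.append(cloud(d,K,T).reshape(-1,3))
    Q=tray(np.vstack(P));Q=Q[(abs(Q[:,0])<22)&(Q[:,1]>-135)&(Q[:,1]<-40)&(Q[:,2]>-5)&(Q[:,2]<205)]
    print(n,'tray z: n, y percentiles 5/50/95')
    for z in range(0,205,5):
        q=Q[(Q[:,2]>=z)&(Q[:,2]<z+5)]
        if len(q)>4: print(z+2,len(q),np.percentile(q[:,1],[5,50,95]).round(1))
for n in sys.argv[1:]: hist(n)
E
python3 tray.py scene
```

```text
t: 14.7
ee_pos: [584.6, 101.5, 329.0]
orientation: [-2.251, -2.191, 0.001]
ft_force: [-0.3, -0.5, -0.8]
width: 49.9
grasp_force: 30.0
[584.6 101.5 329. ] [-0.3 -0.5 -0.8]
G tray [ -0.9 -92.8 192.4]
scene tray z: n, y percentiles 5/50/95
2 27 [-119.8  -99.1  -88.6]
7 7 [-121.7 -120.9 -120.6]
32 6 [-121.1 -121.1  -91.8]
37 160 [-81.2 -69.8 -42.5]
42 247 [-76.1 -56.8 -42.2]
47 6 [-125.2  -95.3  -61.2]
52 11 [-125.8 -123.9 -120.6]
162 188 [-115.6  -81.8  -71.6]
167 57 [-90.5 -78.2 -71.5]
172 6 [-90.7 -90.2 -89.7]
177 8 [-90.6 -90.1 -89.5]
182 9 [-90.7 -90.  -89.2]
187 18 [-91.3 -90.6 -90.1]
192 13 [-96.8 -91.  -89.3]
197 162 [-105.4  -98.   -91.4]
202 19 [-104.1  -97.4  -92.4]
```

```bash
python3 -m creep '[0,-0.0086,-0.018,0,0,-0.0178,-0.0355,0,0,-0.022,-0.0444,0,0,-0.0245,-0.049,0,0,-0.027,-0.054,0,0,-0.029,-0.058,0,0,-0.029,-0.058,0]' 0.4
python3 tray.py scene | tail -n +1
```

```text
t: 15.38
ee_pos: [584.7, 71.5, 271.2]
orientation: [-2.254, -2.188, 0.001]
ft_force: [-0.0, 0.4, -2.3]
width: 49.9
grasp_force: 30.0
[584.7  71.5 271.2] [-0.   0.4 -2.3]
G tray [ 1.000e-01 -9.270e+01  1.272e+02]
scene tray z: n, y percentiles 5/50/95
37 141 [-77.3 -62.6 -42.9]
42 231 [-73.9 -57.6 -41.3]
97 165 [-115.3  -81.2  -71.4]
102 58 [-114.3  -80.   -71.4]
107 6 [-90.1 -90.1 -89.3]
112 5 [-89.7 -89.3 -89.1]
117 9 [-90.  -89.6 -89.1]
122 13 [-90.7 -90.  -89.4]
127 17 [-106.6  -90.5  -89.5]
132 132 [-105.   -97.8  -90.9]
137 35 [-102.3  -96.2  -92.4]
202 17 [-109.2 -102.  -101.2]
```

```bash
python3 -m creep '[0,-0.0023,-0.0044,0,0,-0.0046,-0.0089,0,0,-0.007,-0.0133,0,0,-0.007,-0.0133,0]' 0.4
python3 -m creep '[0,-0.0012,-0.0022,0,0,-0.0023,-0.0044,0,0,-0.0023,-0.0044,0]' 0.4
python3 -m creep '[0,-0.0005,-0.0009,0,0,-0.0009,-0.0018,0,0,-0.0009,-0.0018,0]' 0.4
```

```text
t: 15.82
ee_pos: [584.1, 64.4, 257.1]
orientation: [-2.253, -2.188, 0.002]
ft_force: [-0.7, 0.5, -1.5]
width: 49.7
grasp_force: 30.0
t: 16.07
ee_pos: [584.9, 62.0, 253.7]
orientation: [2.253, 2.189, -0.001]
ft_force: [0.5, -1.9, 0.1]
width: 50.2
grasp_force: 30.0
t: 16.32
ee_pos: [585.1, 61.4, 252.3]
orientation: [2.253, 2.189, 0.0]
ft_force: [0.7, -1.9, 1.5]
width: 49.2
grasp_force: 30.0
```

```bash
python3 -m creep '[0,-0.0005,-0.0009,0,0,-0.0009,-0.0018,0,0,-0.0009,-0.0018,0]' 0.4
python3 -m creep '[0,-0.0005,-0.0009,0,0,-0.0009,-0.0018,0,0,-0.0009,-0.0018,0]' 0.4
python3 tray.py scene top
```

```text
t: 16.57
ee_pos: [585.1, 60.5, 250.4]
orientation: [2.253, 2.189, 0.001]
ft_force: [0.4, -3.2, 2.8]
width: 49.5
grasp_force: 30.0
t: 16.82
ee_pos: [585.0, 59.6, 248.5]
orientation: [2.253, 2.189, 0.0]
ft_force: [0.5, -2.9, 4.4]
width: 49.7
grasp_force: 30.0
[585.   59.6 248.5] [ 0.5 -2.9  4.4]
G tray [  0.7 -92.8 101.7]
scene tray z: n, y percentiles 5/50/95
37 125 [-73.9 -60.2 -42.9]
42 210 [-69.7 -55.1 -41.4]
67 6 [-90.3 -86.2 -75. ]
72 184 [-114.4  -80.3  -71.4]
77 25 [-89.1 -82.1 -72.3]
87 9 [-90.5 -90.  -89.2]
92 5 [-90.  -89.5 -89.4]
97 15 [-90.8 -90.3 -89.5]
102 17 [-106.4  -90.7  -90.1]
107 132 [-103.8  -97.2  -91.4]
112 11 [-103.8  -98.4  -93.5]
177 16 [-109.2 -103.1 -101.4]
182 87 [-108.3 -104.9 -101.4]
187 16 [-116.5 -115.9 -112.7]
192 9 [-134.4 -116.  -115.6]
197 48 [-131.3 -117.1 -115.3]
202 62 [-126.3 -119.8 -117.5]
top tray z: n, y percentiles 5/50/95
57 10 [-121.3 -120.1 -118.3]
62 22 [-120.5 -119.9 -118.2]
67 23 [-121.5 -119.9 -119.2]
72 62 [-120.4 -116.3 -109.7]
77 38 [-121.2 -115.4 -111.5]
```

```bash
python3 -m creep '[0,-0.0006,-0.0009,0,0,-0.0012,-0.0018,0,0,-0.0012,-0.0018,0]' 0.4
python3 -m creep '[0,-0.0006,-0.0009,0,0,-0.0012,-0.0018,0,0,-0.0012,-0.0018,0]' 0.4
python3 -m creep '[0,-0.0006,-0.0009,0,0,-0.0012,-0.0018,0,0,-0.0012,-0.0018,0]' 0.4
```

```text
t: 17.27
ee_pos: [584.9, 58.4, 246.8]
orientation: [2.253, 2.189, 0.0]
ft_force: [-0.4, -3.6, 5.5]
width: 49.8
grasp_force: 30.0
t: 17.52
ee_pos: [585.0, 57.2, 245.0]
orientation: [2.253, 2.189, 0.0]
ft_force: [-0.1, -3.2, 5.6]
width: 49.8
grasp_force: 30.0
t: 17.77
ee_pos: [585.1, 56.2, 243.4]
orientation: [2.253, 2.189, 0.001]
ft_force: [1.3, -3.2, 6.1]
width: 50.0
grasp_force: 30.0
```

```bash
python3 tray.py scene top; python3 - <<'E'
from h import *
im,d,K,T=shot('scene')
P=cloud(d,K,T).reshape(-1,3)
m=(abs(P[:,0]-505)<6)&(P[:,1]>-30)&(P[:,1]<240)&(P[:,2]>80)&(P[:,2]<250)
for y in range(40,230,30):
    s=P[m&(abs(P[:,1]-y)<8)]
    if len(s)>3: print(y,len(s),np.percentile(s[:,2],80).round(1), 'exp',round((115+52/np.cos(.48)-(y-84.8)*np.tan(.48)),1))
E
```

```text
[585.1  56.2 243.4] [ 1.3 -3.2  6.1]
G tray [  0.8 -93.4  95.6]
scene tray z: n, y percentiles 5/50/95
37 122 [-73.2 -59.5 -41.8]
42 213 [-71.5 -56.5 -41.8]
62 20 [-117.4  -87.4  -75.1]
67 194 [-115.1  -81.2  -71.8]
72 7 [-90.4 -81.4 -78.5]
77 10 [-91.2 -90.6 -90.1]
92 19 [-91.3 -90.6 -90. ]
97 40 [-106.1  -94.4  -91.2]
102 121 [-105.2  -98.5  -92.4]
172 36 [-109.3 -103.5 -102. ]
177 66 [-108.6 -105.3 -102.5]
182 13 [-117.1 -116.5 -116.2]
187 17 [-133.9 -117.  -115.9]
192 64 [-132.  -118.5 -116.1]
197 47 [-126.1 -121.1 -118.7]
202 39 [-125.1 -123.  -121.6]
top tray z: n, y percentiles 5/50/95
52 18 [-124.7 -121.5 -119.8]
57 27 [-123.4 -121.1 -119.9]
62 24 [-121.5 -120.5 -119.6]
67 79 [-120.8 -116.6 -110.6]
72 14 [-121.8 -116.6 -112. ]
40 33 196.0 exp 196.9
70 32 183.1 exp 181.3
100 33 165.2 exp 165.7
130 31 151.1 exp 150.1
160 20 135.1 exp 134.5
190 11 121.4 exp 118.9
220 6 105.4 exp 103.2
```

```bash
python3 -m creep '[0,-0.0006,-0.0009,0,0,-0.0012,-0.0018,0,0,-0.0012,-0.0018,0]' 0.4
python3 -m creep '[0,-0.0004,-0.0006,0,0,-0.0006,-0.0011,0,0,-0.0006,-0.0011,0]' 0.4
python3 tray.py scene top
```

```text
t: 18.27
ee_pos: [585.1, 55.3, 241.8]
orientation: [2.253, 2.189, 0.002]
ft_force: [0.7, -2.2, 7.4]
width: 50.0
grasp_force: 30.0
t: 18.52
ee_pos: [585.2, 54.8, 240.9]
orientation: [2.253, 2.189, 0.002]
ft_force: [-1.2, -2.0, 9.2]
width: 49.9
grasp_force: 30.0
[585.2  54.8 240.9] [-1.2 -2.   9.2]
G tray [  1.  -93.5  92.7]
scene tray z: n, y percentiles 5/50/95
37 127 [-73.  -60.1 -41.5]
42 204 [-71.1 -54.9 -41.5]
62 148 [-115.5  -82.1  -72.5]
67 67 [-115.5  -80.8  -71.3]
72 8 [-91.3 -90.6 -90.3]
87 12 [-91.4 -90.6 -90. ]
92 12 [-91.6 -91.2 -90.3]
97 125 [-105.9  -97.2  -91.6]
102 34 [-104.4  -99.6  -93.7]
167 5 [-105.1 -102.6 -102.4]
172 88 [-109.1 -105.7 -102.3]
177 16 [-117.2 -116.8 -103.9]
182 8 [-117.  -116.8 -116.4]
187 39 [-131.8 -117.7 -116.5]
192 70 [-129.7 -120.4 -118. ]
197 42 [-128.3 -123.  -120.3]
202 55 [-130.6 -125.1 -122.5]
top tray z: n, y percentiles 5/50/95
52 30 [-125.5 -122.  -120.6]
57 27 [-126.  -121.  -120.1]
62 47 [-122.1 -119.4 -111.7]
67 51 [-121.5 -117.1 -112.2]
```

```bash
python3 -m creep '[0,0,0,0,0,0,0,0,0,0,0,0,0,0,0,0,0,0,0,0,0,0,0,0]' 0.9
python3 -m creep '[0,0,0.005,0,0,0,0.02,0,0,0,0.05,0,0,0,0.09,0,-0.03,-0.02,0.13,0,-0.07,-0.04,0.15,0,-0.1,-0.06,0.15,0,-0.14,-0.08,0.15,0,-0.17,-0.11,0.15,0,-0.17,-0.14,0.15,0]' 0.9
python3 -m creep '[0,-0.04,0,0,0,-0.08,0,0,0,-0.12,0,0,0,-0.16,0,0,0,-0.16,0,0]' 0.9
python3 tray.py scene top; python3 - <<'E'
from h import *
from tray import tray
for n in('scene','top'):
    im,d,K,T=shot(n);save(n+'9',im);q=tray(cloud(d,K,T).reshape(-1,3));k=(q[:,2]>35)&(q[:,2]<47)&(abs(q[:,0])<45)&(q[:,1]>-60)
    print(n,'box y',np.percentile(q[k,1],[98,99,99.7]).round(1))
    z=np.load(n+'2.npz');q=tray(cloud(z['d'],z['K'],z['T']).reshape(-1,3));k=(q[:,2]>35)&(q[:,2]<47)&(abs(q[:,0])<45)&(q[:,1]>-60)
    print(n,'before',np.percentile(q[k,1],[98,99,99.7]).round(1))
    if n=='scene': a=im
im=cv2.imread('pics/scene9.png')[100:270,180:350];cv2.imwrite('pics/s9c.png',cv2.resize(im,(600,600),interpolation=cv2.INTER_CUBIC))
E
```

```text
t: 19.22
ee_pos: [584.6, 54.5, 239.8]
orientation: [-2.253, -2.189, 0.001]
ft_force: [0.1, -0.0, 0.2]
width: 79.0
grasp_force: 0.0
t: 20.05
ee_pos: [411.1, -84.8, 391.0]
orientation: [2.251, 2.192, 0.001]
ft_force: [1.3, -0.4, -0.1]
width: 79.1
grasp_force: 0.0
t: 20.47
ee_pos: [414.4, -251.1, 390.5]
orientation: [2.257, 2.182, -0.002]
ft_force: [0.5, 1.2, 0.1]
width: 79.1
grasp_force: 0.0
[ 414.4 -251.1  390.5] [0.5 1.2 0.1]
G tray [-161.5 -437.9   82. ]
scene tray z: n, y percentiles 5/50/95
37 132 [-73.  -62.3 -42.8]
42 199 [-71.  -54.4 -41.3]
47 10 [-126.9 -124.8  -45.2]
52 28 [-126.8 -124.7 -123.3]
57 5 [-110.3  -85.1  -80.8]
62 220 [-120.1  -85.6  -72.8]
67 80 [-119.3  -87.3  -72.4]
72 5 [-91.3 -90.8 -90.5]
77 7 [-91.2 -90.5 -90.3]
82 9 [-91.2 -90.6 -90.3]
87 12 [-91.4 -90.8 -90.3]
92 13 [-92.2 -91.4 -90.7]
97 117 [-106.3  -98.8  -91.8]
102 50 [-103.9  -98.8  -92.6]
top tray z: n, y percentiles 5/50/95
2 24 [-125.  -124.1 -122.5]
7 23 [-124.7 -123.7 -122.8]
12 26 [-125.1 -123.4 -122.2]
17 23 [-125.1 -123.2 -122.6]
22 20 [-124.6 -123.8 -121.7]
27 27 [-124.6 -123.6 -122.9]
32 27 [-124.4 -123.8 -122.6]
37 32 [-124.7 -123.2  -40.8]
42 150 [-124.2  -49.7  -42. ]
47 22 [-126.1  -91.1  -41.3]
52 69 [-127.5 -124.4 -120.9]
57 37 [-127.  -121.1 -119.8]
62 73 [-121.4 -115.2  -94. ]
67 131 [-121.  -113.   -94.3]
72 28 [-107.8 -106.6 -105.5]
77 25 [-108.3 -106.9 -105.8]
82 34 [-108.  -106.8 -105.5]
87 15 [-108.2 -106.6 -105.7]
92 34 [-108.6 -107.3 -105.9]
97 76 [-107.6 -103.5  -93.2]
102 103 [-107.2 -100.9  -94.1]
[ 414.6 -244.8  390.2] [ 0.2  0.  -0.2]
G tray [-161.4 -432.2   84.6]
scene box y [379.8 382.1 385.2]
scene before [379.7 382.4 384.1]
top box y [375.9 380.6 385. ]
top before [374.9 379.6 382.3]
```

View pics/s9c.png

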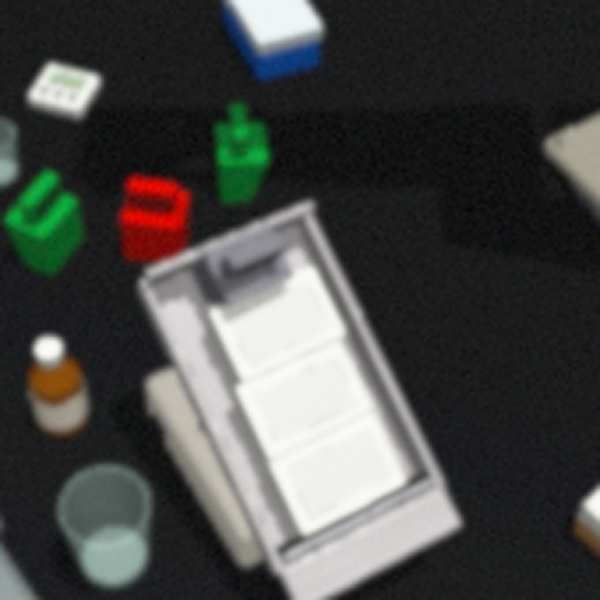

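The picture shows the wedge upright to the tray in the gap at (245,260). The three boxes sit in a closed row against the dark bar at (350,515), and the bystanders are unmoved. I'll check the bar's give with numbers before handing in.

```bash
python3 - <<'E'
from h import *
from tray import tray
for n in('scene','top'):
    im,d,K,T=shot(n);z=np.load(n+'2.npz')
    for l,q in(('now',tray(cloud(d,K,T).reshape(-1,3))),('before',tray(cloud(z['d'],z['K'],z['T']).reshape(-1,3)))):
        k=(q[:,2]>37.5)&(q[:,2]<46)&(abs(q[:,0])<45)&(q[:,1]>-60)&(q[:,1]<135)
        r=[q[k&(abs(q[:,0]-x)<8),1].max() for x in(-36,-18,0,18,36)]
        print(n,l,'far edge',np.round(r,1),k.sum(),'X',np.percentile(q[(q[:,2]>37.5)&(q[:,2]<46)&(abs(q[:,0])<70)&(abs(q[:,1])<60),0],[1,99]).round(1))
E
```

```text
[ 414.9 -244.3  390.3] [ 0.2  0.5 -0.2]
G tray [-161.2 -431.8   85. ]
scene now far edge [123.9 118.5 118.5 118.2 125.6] 1680 X [-54.8  47.4]
scene before far edge [118.8 114.8 114.6 115.7 124.4] 1632 X [-53.8  47.7]
top now far edge [125.8 117.7 126.9 118.8 124.4] 1363 X [-57.   46.3]
top before far edge [122.1 122.3 123.  123.2 120.1] 1355 X [-56.3  46.7]
```

The row has moved about 3.5–4 mm towards the lip, so the bar has given, and it held after release.

```bash
python3 -c "
from workcell import ticket
print(ticket.close_job())"
```

```text
the job is handed in; nothing more can be done
None
```

The job is handed in: the platform is left tipped to its lip-down stop at 0.48 rad, the boxes are closed up and the grey wedge is driven in square (foot about 5 mm up), with the bar given about 4 mm by camera measurement and the arm clear at about 21 s of the 64 s.

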